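# Load the overhang bending test and hold the board

### The arm

A 6-joint arm with a two-finger parallel gripper is mounted at the origin on a cart in front of the work surface, level with it; the furniture and walls round the work are solid. World frame = base frame: x ahead of the robot, y to its left, z up, the work surface at z = 0. Lengths are in mm, angles in degrees, forces in N, time in s.
With the tool pointing down it reaches from about 300 to 875 mm from the base axis. Payload 4.2 kg.
Tool frame: the origin (TCP) lies midway between the tips of the shut fingers; the grasp point (between the pads) lies 19 mm behind it; z points along the fingers, y is the line along which they close (so a half turn about z gives the same grasp; the last joint's range is limited). The gripper opens to 85 mm and grips with 20 to 120 N. Pads are 22 mm wide; open, the fingers measure 114 mm over their backs; the gripper's body (76 mm by 85 mm) begins 54 mm behind the grasp point. The pads swing forward as they close: fully open they stand 13 mm farther back than shut.
Start: joints at [73.969, 18.312, 89.639, -0, 72.044, -1.146], TCP at [147.711, 555.718, 231.338] pointing down, gripper open.
Joint ranges: [-177.97, 177.97], [-48.28, 115.42], [12.27, 149.76], [-77.06, 257.06], [2.81, 150.46], [-146.56, 146.56]. Speed limits (degrees/s): [147.25, 147.25, 180, 180, 180, 180].

### API

Orientations are given as a 3x3 rotation matrix whose columns are the frame's x, y, z axes.
In Python, from bench import bot, camera, get_clock, get_joint_pos, get_joint_velocities, get_joint_torque, get_position, get_orientation, get_wrist_force, get_moment, get_gripper_width, get_grasp_force gives the robot as it stands. The module is installed in compiled form; this text tells all that it offers. Calls block until the motion is done:
- bot.reach(position, orientation): joint-space move of the TCP to a pose.
- bot.move_straight(position, max_speed=150, frame=None, until_force=None): straight line of the TCP; frame=None keeps the orientation; max_speed is the mean speed in mm/s. With until_force (N) it stops when the force on the tool has changed by that much, and returns True; else False.
- bot.goto_joints(angles): joint-space move.
- bot.gripper_to(opening, f_grip=None): opening from 0.0 (shut) to 1.0 (fully open); f_grip is the grip in N (None keeps the last); returns when the fingers have stopped.
- bot.sleep(seconds).
- bot.solve_ik(position, orientation): joint angles nearest the present ones, or None.
- camera(name): name is "side" or "top"; returns a dict with "image" (420x560x3 uint8, red, green, blue), "intrinsics" (3x3 intrinsics, pixels), "cam_to_world" (4x4, takes a point from camera to world coordinates). Camera axes: x right, y down, z forward; pixel columns grow to the right and rows downward; lengths in mm; the calibration is good to about 2 mm. A picture is of the moment at which its call begins. There is no depth.
A pose or a line that the arm cannot do raises bot.Unreachable and nothing moves.
- bot.sign_off(): hands the job in; it is judged then, once.
Readings, each from a call of its own:
- get_clock(): time.
- get_joint_pos(): joint angles.
- get_joint_velocities(): joint speeds.
- get_joint_torque(): joint torques, N m.
- get_position(): TCP position.
- get_orientation(): TCP orientation.
- get_wrist_force(): force on the tool from outside, world axes, zero at the start.
- get_moment(): the same for the moment, N m.
- get_gripper_width(): opening from 0.0 (shut) to 1.0 (fully open).
- get_grasp_force(): force on a finger pad.
Only numpy, scipy, OpenCV 4.12 (cv2) and the standard library are available. Lean on these libraries where they do the work, as an engineer would, in place of code of your own. Each camera call takes 0.05 s, during which the arm holds its last target. There are 200 camera calls.

### The job

Set up the overhang bending test. First, while the test board still lies well back on its stand, hang the load hanger by its stirrup on the hook at the board's outer end and let go of it. Then slide the board outward between the guide cheeks until its square end is level with the line on the upright rule, and finish while holding the board there: lying flat on the stand, the load hanging free and still, your grip keeping it from tipping. Leave the bottle, the timer and the tape roll where they are.

Things in the scene. Friction and masses are not known exactly. Their poses are not given: they have to be found in the camera images.
- stand: fixed test stand: grey foot, two columns, level aluminium rail 28 mm wide, 300 long, top 150 above the bench. Origin on the bench under the middle of the rail's outer edge; -y points outward (to the robot's right), x across. Two guide cheeks, 44 mm apart inside, stand beside the board 5 to 35 mm behind that edge, tops 12 mm above the rail
- stand_edge (a point): middle of the front edge of the rail, at the height of its top (150 mm), where the board starts to overhang
- board: loose aluminium test board 40 (x) x 360 (y) x 15 mm, 0.4 to 0.75 kg, flat on the rail between the cheeks, overhanging 30 to 50 mm. Wider than the rail: grip its long sides from above behind the cheeks. Origin: centre of underside; -y outward. With the load and 80 to 130 mm overhang or more it tips unless its rear is held down (10 N or less at 115 mm behind the edge)
- board_end (a point): middle of the square outer end face of the board (the face, not the hook), at mid thickness
- hook_seat (a point): lowest point of the upturned hook, on top of its bar, 18 mm beyond the board's end, 8 mm below the board's top (157 mm above the bench). Hook: 6.4 mm round bar in the board's lengthwise upright plane; its tip is 32 mm beyond the end and 17 mm above the seat, the bar's underside 6.5 mm below the seat; open from above
- hanger: loose load hanger, 138 mm tall, 0.28 to 0.42 kg, standing on the bench: round weights 56 mm across, 32 high; stem; closed upright stirrup of 7 mm bar, 59 mm wide along x; black finger grip on top. Stirrup opening 45 mm wide (x), from 55.5 to 102.5 mm above the underside; one looks through it along y, both ways alike. Origin: centre of underside
- stirrup_bar (a point): underside of the middle of the stirrup's upper bar, 102.5 mm above the hanger's underside: the point that comes to rest on the hook seat
- hanger_grip (a point): centre of the black finger grip, a block 22 mm (hanger's x) by 12 mm (y) by 28 mm high, its top 138 mm above the hanger's underside
- rule: fixed upright steel rule on a grey foot, 22 mm wide, 194 mm high, standing beyond the front edge at the far side of the board's path, its face 49 mm from the board's centre line; axes parallel to the stand's. Origin on the bench below the rule.
- rule_line (a point): the thin black vertical line in the middle of the rule's face, at the height of the board (157.5 mm). The board's end must come level with it along the stand's y; it lies 150 to 190 mm outward of the front edge
- amber_bottle: bystander: amber glass bottle, 60 mm across, 120 mm high; origin at the centre of its underside
- timer: bystander: white timer, 75 mm wide, 62 mm high, standing; origin at the centre of its underside
- tape_roll: bystander: roll of tape lying flat, 92 mm across, 25 mm high; origin at the centre of its underside
There are look-alikes about, which are no part of the job. What is shaped like the hanger but brown or pink is not meant.

How it is judged:
By the outcome, as a careful person would: the job done as asked, in the order asked, and still so for the second after the job is handed in, while the arm keeps its last pose, push and grip.
It also fails if it takes over 58 s, if anything falls off the work surface, if the arm or the gripper's body presses on something with over 40 N, if the wrist force passes 120 N, or if a joint passes its speed limit or range.

## Working session

There is one attempt and no reset: what is moved stays moved. The work goes in short steps, each a Python script; the robot and the scene stay as the last script left them, time stands still between calls to the robot, and variables do not carry over. Pictures are saved under pics/ and viewed, at most 12 in all, crops included, and the job is handed in when it is done.

```bash
mkdir -p pics
python3 - <<'E'
from bench import *
import cv2,numpy as np
for n in("side","top"):
    c=camera(n);cv2.imwrite(f"pics/{n}0.png",c["image"][:,:,::-1]);np.savez(f"{n}0.npz",**c)
    print(n,c["intrinsics"].round(1).tolist(),c["cam_to_world"].round(3).tolist())
print(get_clock())
E
```

```text
side [[519.3, 0.0, 270.9], [0.0, 519.3, 218.4], [0.0, 0.0, 1.0]] [[-0.993, -0.029, 0.115, 444.942], [-0.116, 0.449, -0.886, 809.405], [-0.026, -0.893, -0.449, 564.712], [0.0, 0.0, 0.0, 1.0]]
top [[398.1, 0.0, 285.4], [0.0, 398.1, 205.4], [0.0, 0.0, 1.0]] [[-0.02, -0.978, 0.209, 406.109], [-1.0, 0.018, -0.009, -93.955], [0.005, -0.209, -0.978, 937.077], [0.0, 0.0, 0.0, 1.0]]
0.1
```

View pics/side0.png

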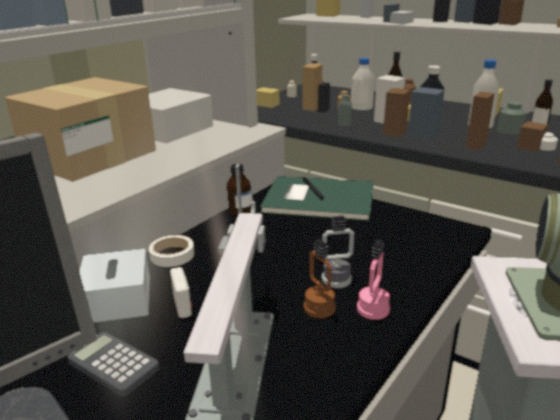

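View pics/top0.png

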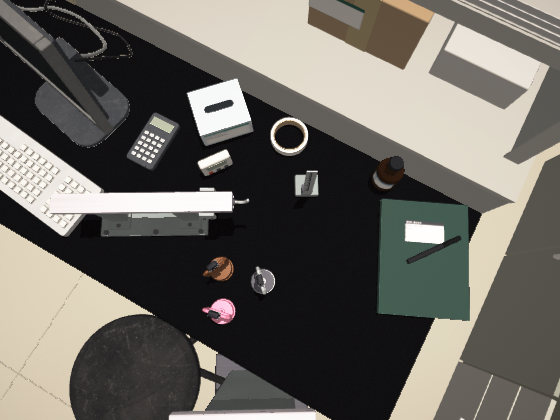

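Side: silver hanger at about (338,255), brown and pink decoys in front of it, board end at about (245,220). Top: board's end at about (233,202), hook tip (248,201), rule (310,185), silver hanger (262,281). I'll zoom in.

```bash
cat > h.py <<'E'
import numpy as np,cv2
def load(n,t=0): return dict(np.load(f"{n}{t}.npz"))
def ray(c,u,v):
    d=c["cam_to_world"][:3,:3]@np.linalg.solve(c["intrinsics"],[u,v,1]); return c["cam_to_world"][:3,3],d
def onz(c,u,v,z):
    o,d=ray(c,u,v); return o+d*(z-o[2])/d[2]
def proj(c,p):
    T=c["cam_to_world"]; q=c["intrinsics"]@(T[:3,:3].T@(np.array(p,float)-T[:3,3])); return q[:2]/q[2]
def tri(c1,p1,c2,p2):
    A=[];b=[]
    for c,p in((c1,p1),(c2,p2)):
        o,d=ray(c,*p);d=d/np.linalg.norm(d);P=np.eye(3)-np.outer(d,d);A.append(P);b.append(P@o)
    return np.linalg.lstsq(np.vstack(A),np.hstack(b),rcond=None)[0]
def crop(c,u0,v0,w,h,s,f):
    im=c["image"][v0:v0+h,u0:u0+w,::-1]; cv2.imwrite(f,cv2.resize(im,None,fx=s,fy=s,interpolation=cv2.INTER_CUBIC))
E
python3 - <<'E'
from h import *
a=crop(load("top"),190,170,133,100,6,"pics/a.png")
c=load("top");s=load("side")
i1=cv2.resize(c["image"][255:305,230:290,::-1],(480,400),interpolation=2)
i2=cv2.resize(s["image"][210:300,300:370,::-1],(311,400),interpolation=2)
cv2.imwrite("pics/b.png",np.hstack([i1,i2]))
E
```

```text
(no output)
```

View pics/a.png

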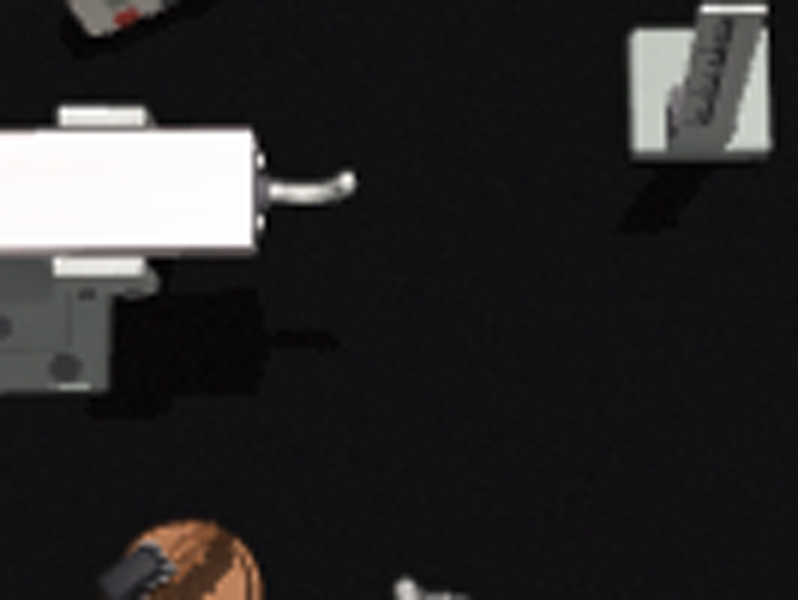

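View pics/b.png

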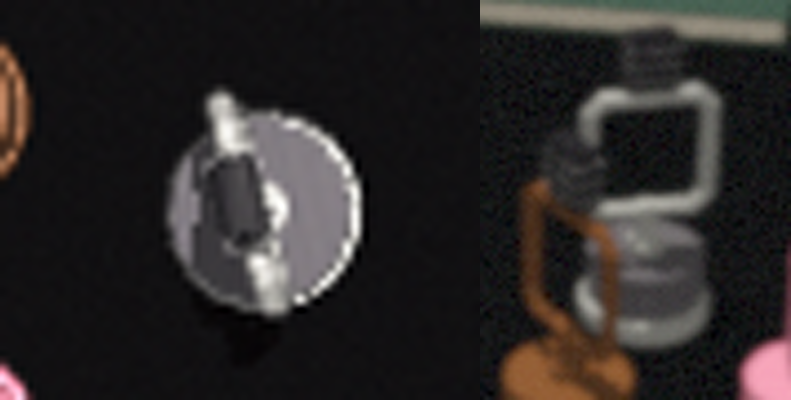

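Top crop: board end edge at u≈232.7, v 191–211; hook tip ≈(247.7,200.3); rule's top edge ≈(307–318,171). Silver hanger: stirrup bar from ≈(257.5,267.3) to (264,293.1) in the top view, and ≈(325,232) to (352,231) in the side view. Next I'll measure by code.

Run:
```python
from h import *
t=load("top");s=load("side");np.set_printoptions(precision=1,suppress=True)
# board top in top view
m=(t["image"].min(2)>225).astype(np.uint8);m[:180]=0;m[225:]=0;m[:,260:]=0
n,l,st,ce=cv2.connectedComponentsWithStats(m);k=1+st[1:,4].argmax();print(st[k])
M=l==k
rows=[(u,np.flatnonzero(M[:,u])) for u in range(60,225,5)]
up=np.array([onz(t,u,r.min()-.5,165)for u,r in rows if len(r)>8]);lo=np.array([onz(t,u,r.max()+.5,165)for u,r in rows if len(r)>8])
mid=(up+lo)/2;w=up-lo;print("width",np.median(w[:,0]),w[::6,0]);p=np.polyfit(mid[:,1],mid[:,0],1);print("x=",p, "ang",np.degrees(np.arctan(p[0])))
ends=[np.flatnonzero(M[v]).max()+.5 for v in range(194,210,2)];print("endu",ends)
e=onz(t,np.median(ends)+.3,201,165);print("board end",e)
lft=[np.flatnonzero(M[v]).min()-.5 for v in range(197,210,2)];print("rear",onz(t,np.median(lft),203,165))
print("tip",onz(t,247.7,200.3,176))
for u in(306.5,312.3,318.2):print("rule top",u,onz(t,u,171.2,194))
for a in((301.5,195),(306.5,195.3),(311.7,195)):print("rule foot pt z~20",onz(t,*a,20))
A=onz(t,257.5,267.3,106);B=onz(t,264,293.1,106);print("bar",A,B,(A+B)/2,np.linalg.norm(A-B),np.degrees(np.arctan2(*(A-B)[1::-1])))
C=onz(s,352.2,231.4,106);D=onz(s,324.8,232.5,106);print("side bar",C,D,(C+D)/2,np.linalg.norm(C-D))
print("disc c z32",onz(t,263.1,281.3,32))
# grip dark & grip top
print("griptop?",onz(t,230+232/8,255+195/8,138), "side grip top",onz(s,300+(652-480)/4.44,210+30/4.44,138))
# cheeks in top: outer ends u
print("cheek ends z162",onz(t,190+146/6,170+107/6,162),onz(t,190+58/6,170+107/6,162),onz(t,190+146/6,170+258/6,162))
# reproj into side
for q in((e),(mid[-1])):print("side px",proj(s,q))
```

```text
[   0  180  232   45 4958]
width 38.65565275551194 [91.5 61.4 38.6 38.7 36.6 38.7]
x= [  0.  580.6] ang 1.426756708824308
endu [np.float64(231.5), np.float64(231.5), np.float64(231.5), np.float64(231.5), np.float64(231.5), np.float64(231.5), np.float64(231.5), np.float64(231.5)]
board end [582.2   4.9 165. ]
rear [585.9 424.6 165. ]
tip [580.5 -27.6 176. ]
rule top 306.5 [ 632.3 -143.5  194. ]
rule top 312.3 [ 632.1 -154.8  194. ]
rule top 318.2 [ 631.9 -166.3  194. ]
rule foot pt z~20 [ 626.8 -141.4   20. ]
rule foot pt z~20 [ 625.8 -153.3   20. ]
rule foot pt z~20 [ 626.3 -165.6   20. ]
bar [454.2 -41.7 106. ] [401.9 -54.7 106. ] [428.1 -48.2 106. ] 53.89762555411255 13.930197389057621
side bar [404.9 -51.2 106. ] [455.4 -43.5 106. ] [430.1 -47.4 106. ] 51.02953016688059
disc c z32 [427.3 -49.4  32. ]
griptop? [428.7 -46.6 138. ] side grip top [430.8 -46.3 138. ]
cheek ends z162 [610.6  40.6 162. ] [611.2  70.  162. ] [559.1  39.7 162. ]
side px [252.  213.5]
side px [249.6 219.6]
```

```bash
cat >> h.py <<'E'
def cross(v,th,rise):
    """first subpixel crossing of th in 1-D profile"""
    b=(v>th); i=np.flatnonzero(b[1:]!=b[:-1]); i=[k for k in i if b[k+1]==rise]
    return None if not i else i[0]+(th-v[i[0]])/(v[i[0]+1]-v[i[0]])
def board(t,u0=125,u1=225,z=165):
    g=t["image"].astype(float).mean(2);P=[]
    for u in range(u0,u1,3):
        a=cross(g[180:202,u],200,True);b=cross(g[203:225,u],200,False)
        if a and b: 
            A=onz(t,u,180+a,z);B=onz(t,u,203+b,z)
            if 36<A[0]-B[0]<44:P.append([*((A+B)/2)[:2],A[0]-B[0]])
    return np.array(P)
def endy(t,ua,z=165):
    g=t["image"].astype(float).mean(2);r=[]
    for v in range(194,210):
        c=cross(g[v,ua:ua+170],180,False)
        if c: r.append(onz(t,ua+c,v,z)[:2])
    return np.median(r,0)
E
python3 - <<'E'
from h import *
np.set_printoptions(precision=2,suppress=True)
t=load("top");P=board(t);p=np.polyfit(P[:,1],P[:,0],1)
print(len(P),P[:,2].min(),P[:,2].max(),"x(0)",p[1],"ang",-np.degrees(np.arctan(p[0])),"end",endy(t,215))
g=t["image"].astype(float).mean(2)
for v in(171,172,174): 
    print(v,g[v,302:324].astype(int))
for v in (187,189,191): print(v,g[v,290:325].astype(int))
# side view
s=load("side");gs=s["image"].astype(float).mean(2)
for v in range(214,300,12):
    r=gs[v,190:290];b=np.flatnonzero(r>190); print(v,190+b.min(),190+b.max(),onz(s,189.5+b.min(),v,165)[:2],onz(s,190.5+b.max(),v,165)[:2])
print(gs[205:225,250].astype(int))
E
```

```text
29 37.861380459216434 39.61386510395107 x(0) 582.5530067133747 ang -0.30090446124865194 end [581.17   5.48]
171 [ 15  18  17  20  91 240 240 241 225 225 226 228 238 238 238 189  15  17
  15  15  17  16]
172 [ 16  16  16  23  72 101 102 100  95  93  96  95  95  96  96  83  17  18
  16  17  17  17]
174 [63 63 63 60 90 90 89 73 71 40 75 89 89 90 92 76 16 17 16 15 15 18]
187 [ 16  16  17  14  38 138 199 196 196 196 190 116 115 106  92  92  91  85
  44  93  93  91 102 174 198 200 200 188  61  16  17  15  17  17  16]
189 [ 17  17  16  15  33 124 196 193 195 195 191  69  92  99  89  88  60  55
  61  91  93  93 118 201 202 202 201 193  65  17  17  18  15  18  18]
191 [ 16  16  15  17  33 122 198 195 197 196 193  65  61  89  90  90  89  91
  90  91  90  92 115 201 201 201 202 195  68  17  16  18  17  15  16]
214 240 255 [603.77   8.06] [575.76   6.28]
226 235 257 [604.46  53.5 ] [566.    50.94]
238 230 253 [605.08  95.08] [566.65  92.42]
250 225 249 [605.66 133.28] [567.25 130.53]
262 221 246 [604.71 168.39] [566.33 165.55]
274 216 242 [605.25 200.96] [566.9  198.04]
286 211 238 [605.76 231.17] [567.42 228.18]
298 206 234 [606.23 259.27] [567.91 256.21]
[ 90  71  61  67  76  88  98 120 174 214 223 223 222 222 222 222 222 222
 220 221]
```

Consistent in both views: centreline x≈583.5, board end y≈6, hook seat y≈−12, rule y≈−154, hanger (429.5,−47) turned ~13°. I'll grasp across the hanger's x, tips above the stirrup bar.

```bash
cat >> h.py <<'E'
def R(a):
    a=np.radians(a);y=np.array([np.cos(a),np.sin(a),0]);z=np.array([0,0,-1.]);return np.column_stack([np.cross(y,z),y,z])
E
python3 - <<'E'
from h import *
from bench import *
np.set_printoptions(precision=1,suppress=True)
print(get_orientation())
for a in(13,193):
    print(a,[bot.solve_ik(np.array(p,float),R(a+d)) for p,d in(([429.5,-47,190],0),([583.4,-12,200],-13.4),([585,280,147],-13.4))])
E
```

```text
[[-1.   0.3 -0. ]
 [ 0.3  1.  -0. ]
 [ 0.  -0.  -1. ]]
13 [array([ -7.8,   7.4, 110.8,  -0. ,  61.9, -20.8]), array([-2.3, 20.3, 91.4, -0. , 68.4, -1.9]), array([24.6, 28.2, 86.4, -0. , 65.4, 25. ])]
193 [None, None, None]
```

Run:
```python
from h import *
from bench import *
np.set_printoptions(precision=2,suppress=True)
bot.reach(np.array([429.5,-47,190.]),R(13))
bot.gripper_to(.6)
hit=bot.move_straight(np.array([429.5,-47,111.]),max_speed=120,until_force=6)
print(hit,get_position(),get_wrist_force())
bot.gripper_to(0,f_grip=50)
print(get_gripper_width(),get_grasp_force(),get_clock())
bot.move_straight(np.array([429.5,-47,195.]),max_speed=120)
print(get_wrist_force(),get_gripper_width())
for n in("side","top"):
    c=camera(n);np.savez(f"{n}1.npz",**c)
print(get_clock(),get_position())
t=load("top",1);s=load("side",1)
i1=cv2.resize(t["image"][240:315,220:310,::-1],(480,400),interpolation=2)
i2=cv2.resize(s["image"][130:260,285:385,::-1],(308,400),interpolation=2)
cv2.imwrite("pics/c.png",np.hstack([i1,i2]))
```

```text
False [430.05 -47.12 111.47] [ 0.04 -0.23 -0.13]
0.24829309403840472 49.212300181388855 4.0833
[ 0.55  0.71 -3.58] 0.24584085829989477
5.0333 [428.74 -46.89 193.95]
```

View pics/c.png

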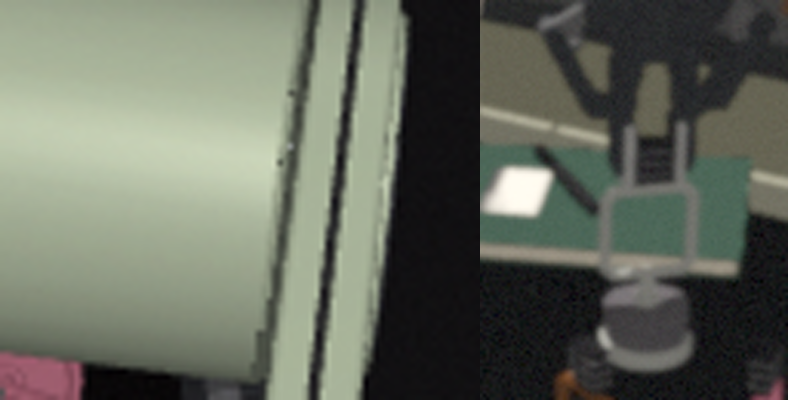

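Hanger held upright between the fingers (side crop ~(647,188)), top view occluded by the arm. Next: turn, carry to outward of the hook, move in.

Run:
```python
from h import *
from bench import *
np.set_printoptions(precision=2,suppress=True)
s=load("side",1);print("expect bar px",proj(s,[428.7,-46.9,188.5]),"seen 339.0 190.7")
R0=R(-.4)
bot.move_straight(np.array([480,-80,196.]),max_speed=120,frame=R0)
bot.move_straight(np.array([583,-80,196.]),max_speed=120)
bot.move_straight(np.array([583.4,-12,196.]),max_speed=60)
bot.sleep(.6)
for n in("side","top"):
    c=camera(n);np.savez(f"{n}2.npz",**c)
print(get_clock(),get_position(),get_wrist_force())
t=load("top",2);s=load("side",2)
i1=cv2.resize(t["image"][170:245,190:280,::-1],(480,400),interpolation=2)
i2=cv2.resize(s["image"][130:260,200:300,::-1],(308,400),interpolation=2)
cv2.imwrite("pics/d.png",np.hstack([i1,i2]))
```

```text
expect bar px [340.83 191.32] seen 339.0 190.7
8.675 [583.41 -11.98 196.01] [ 0.14  0.39 -3.48]
```

View pics/d.png

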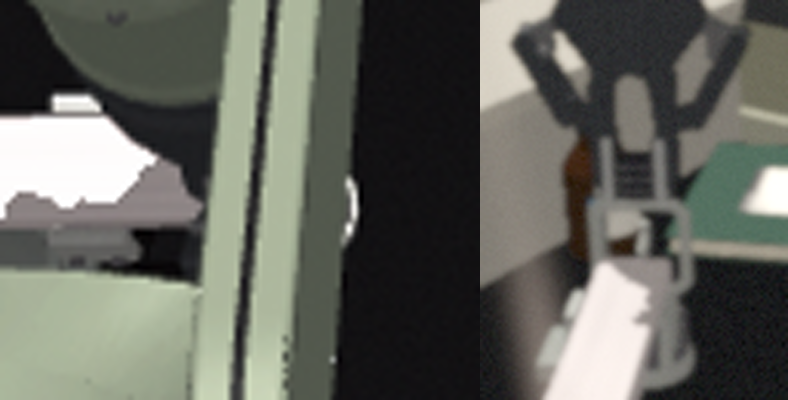

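The stirrup surrounds the hook (hook tip ~(643,235) in the crop, stirrup centre ~640), so lower it.

Run:
```python
from h import *
from bench import *
np.set_printoptions(precision=2,suppress=True)
bot.move_straight(np.array([583.4,-12,171.]),max_speed=60)
print(get_position(),get_wrist_force())
hit=bot.move_straight(np.array([583.4,-12,162.]),max_speed=20,until_force=3.3)
print(hit,get_position(),get_wrist_force(),get_clock())
c=camera("side");np.savez("side3.npz",**c)
crop(c,200,130,120,140,4,"pics/e.png")
```

```text
[583.36 -11.99 170.65] [ 0.33 -0.16 -3.03]
True [583.88 -12.05 165.54] [-0.5  -1.27  3.76] 9.6083
```

View pics/e.png

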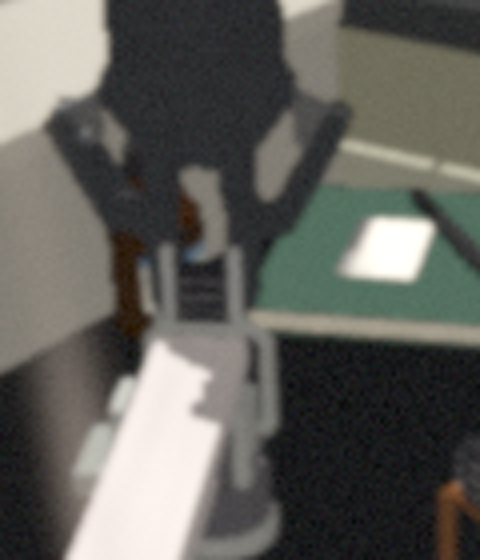

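Contact came at the expected height and the bar rests on the hook. Before releasing, I'll check the monitor's clearance from the stored images, since it overhangs towards the board's rear.

Run:
```python
from h import *
np.set_printoptions(precision=0,suppress=True)
t=load("top");s=load("side")
def res(a,b):
    p=tri(t,a,s,b);return p,np.linalg.norm(proj(t,p)-a),np.linalg.norm(proj(s,p)-b)
for a in((105,128),(100,122),(48,22)):
    for b in((45,135),(85,343)):print(a,b,*res(a,b))
crop(t,0,0,200,150,4,"pics/f.png")
```

```text
(105, 128) (45, 135) [733. 221. 346.] 45.44707925719053 60.56971463847061
(105, 128) (85, 343) [767. 295. 107.] 0.4131204756277096 0.6758793390878355
(100, 122) (45, 135) [737. 226. 349.] 41.99553974940934 55.87971630937521
(100, 122) (85, 343) [771. 301. 115.] 2.991373498411588 4.888772185030694
(48, 22) (45, 135) [798. 251. 393.] 12.991745884226031 15.575485155558173
(48, 22) (85, 343) [823. 341. 213.] 59.83919820059311 90.16483396544511
```

View pics/f.png

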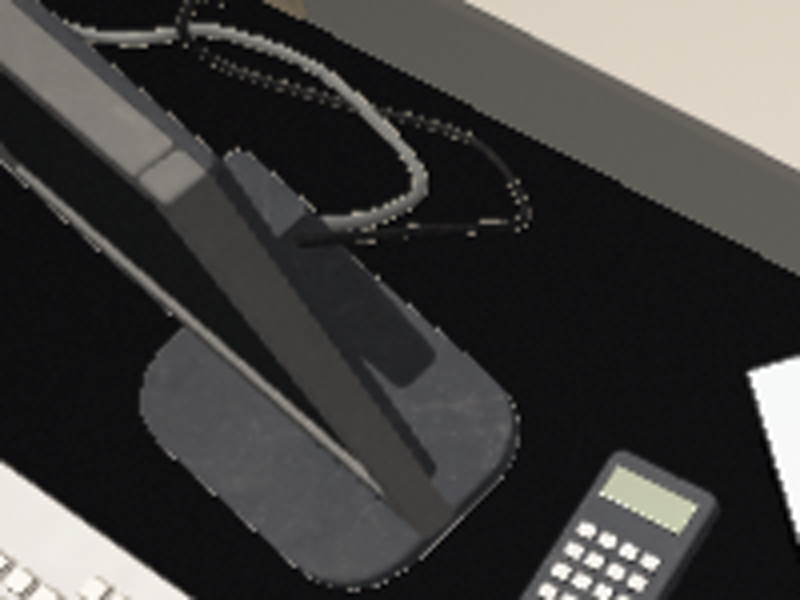

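The monitor's nearest edge is at x≈767 (crop corner (430,530)), 180 mm beyond the board, so it is clear. Release, then grip the board.

Run:
```python
from h import *
from bench import *
np.set_printoptions(precision=2,suppress=True)
bot.gripper_to(.5)
print("released",get_wrist_force())
p=get_position()
bot.move_straight(np.array([p[0],p[1],255.]),max_speed=80)
bot.gripper_to(1.0)
bot.move_straight(np.array([584.5,140,250.]),max_speed=150)
bot.move_straight(np.array([585.5,296,230.]),max_speed=150)
for n in("side","top"):
    c=camera(n);np.savez(f"{n}4.npz",**c)
t=load("top",4);s=load("side",4)
print("end",endy(t,215),get_clock(),get_position())
i1=cv2.resize(t["image"][165:240,180:270,::-1],(480,400),interpolation=2)
i2=cv2.resize(s["image"][150:290,190:300,::-1],(314,400),interpolation=2)
cv2.imwrite("pics/g.png",np.hstack([i1,i2]))
```

```text
released [ 1.44  0.38 -0.01]
end [581.17   5.44] 14.2583 [585.69 295.1  230.35]
```

View pics/g.png

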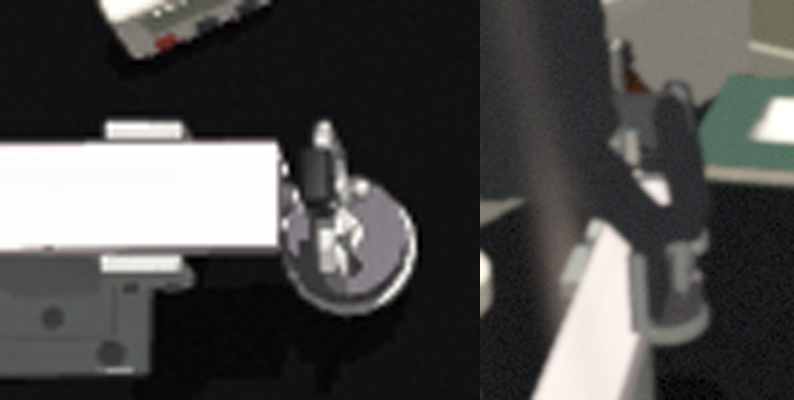

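The hanger hangs on the hook (crop ~(330,190)) and the board hasn't moved. Grip and slide.

Run:
```python
from h import *
from bench import *
np.set_printoptions(precision=2,suppress=True)
hit=bot.move_straight(np.array([585.5,296,146.5]),max_speed=80,until_force=8)
print(hit,get_position(),get_wrist_force())
bot.gripper_to(0,f_grip=100)
bot.sleep(.2)
print(get_gripper_width(),get_grasp_force(),get_wrist_force(),get_clock())
p=get_position();q=p+np.array([-.007*155,-155,0])
print(p, bot.move_straight(q,max_speed=35,until_force=35))
print(get_position(),get_wrist_force())
bot.sleep(1)
for n in("side","top"):
    c=camera(n);np.savez(f"{n}5.npz",**c)
t=load("top",5);t0=load("top")
g=t["image"].astype(float).mean(2)
print("end",endy(t,285),get_clock(),get_position(),get_wrist_force())
for v in (196,200,204,208): print(v,g[v,295:325].astype(int))
for v in range(171,196,2): print(v,g[v,298:322].astype(int))
i1=cv2.resize(t["image"][155:235,240:336,::-1],(480,400),interpolation=2)
s=load("side",5)
i2=cv2.resize(s["image"][100:240,190:300,::-1],(314,400),interpolation=2)
cv2.imwrite("pics/i.png",np.hstack([i1,i2]))
```

```text
False [585.9  296.19 147.21] [-0.28  0.1   0.  ]
0.44191182356798797 101.05644822120667 [-0.77 -0.91  5.96] 16.1417
[585.57 296.07 147.31] False
[585.64 143.97 148.49] [0.55 7.54 5.51]
end [ 578.36 -145.92] 21.8167 [585.64 143.96 148.5 ] [0.02 7.31 5.41]
196 [254 254 254 254 254 254 254 254 254 254 254 254 254 150 123  59  58  71
 101  77  37  65  70  73  71  43  16  18  18  17]
200 [254 254 254 254 254 254 254 254 254 254 254 254 254 162 131 169 238 106
 103  79  32  67  76  76  73  61 113 113 101 153]
204 [254 254 254 254 254 254 254 254 254 254 254 254 254 139  82  57  61  96
 186 157 104  44  45  49  95 166 134 136 135 105]
208 [254 254 254 254 254 254 254 254 254 254 254 254 254 133  59  75 109 102
  97 105 111 201 246 204 138 138 135 136 138 133]
171 [ 18  18  16  15  18  18  18  22  94 243 244 244 230 230 230 232 242 241
 241 195  19  17  17  17]
173 [17 16 17 15 18 17 18 28 77 93 93 90 60 43 77 92 92 93 91 37 18 15 18 16]
175 [190 191 191 191 191 193 192 164  95  93  92  74  69  45  93  93  92  95
 127 183  17  19  19  16]
177 [201 201 201 201 201 202 197 117  92  93  91  73 
[... 276 characters left out ...]
 197 192  93  96  95  92  71  35  97  96  95  98 136 208
 207 188  32  18  17  17]
185 [202 202 199 159 121 126  94  79  79  72  60  64  96  96  95 111 206 208
 207 191  47  18  18  17]
187 [202 202 195 120 120 109  96  95  93  88  44  97  96  95 104 177 180 205
 197 191  63  20  18  19]
189 [200 200 196  73  98 103  96  95  66  62  63  94  95  96 117 170 126 195
 215 182  67  18  17  19]
191 [255 255 255 255 255 255 255 255 255 254  92  94  94  95 106 118 105 148
 148 111  57  33  63  18]
193 [254 254 254 254 254 254 254 254 254 254 135  93  93 111 170  92  59  40
  60  62  66  66  38  15]
195 [254 254 254 254 254 254 254 254 254 254 135 159  86  94  88  92  65  39
  62  69  72  72  42  17]
```

View pics/i.png

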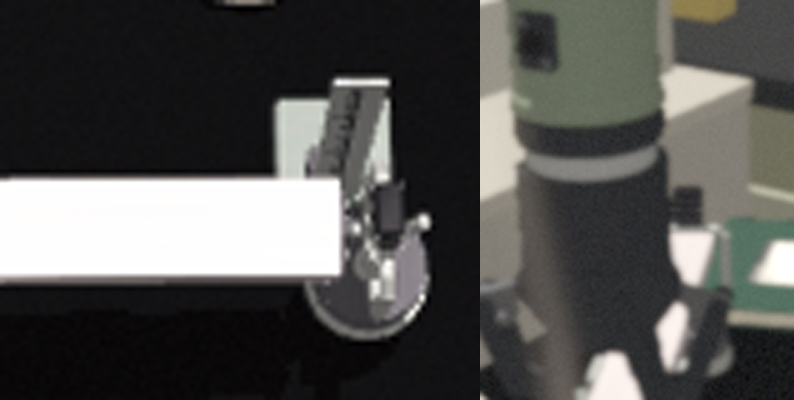

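Slid well: board end at u≈307.9, rule line running (311,173) → (308,187); load hanging. The rear has risen ~1.2 mm from arm compliance. I'll compute the remaining distance, and command it with a downward bias.

```bash
cat >> h.py <<'E'
def end2(t,ua,z=165):
    g=t["image"].astype(float).mean(2);r=[]
    for v in (194,195,196,197,205,206,207,208):
        # area-based edge: first pixel below 250, fraction vs ~100 background
        i=ua+np.flatnonzero(g[v,ua:ua+60]<245)[0]; f=np.clip((g[v,i]-g[v,i+1])/(254-g[v,i+1]),0,1)
        r.append(onz(t,i-.5+f,v,z)[1])
    return np.median(r)
def ruley(t,x=632.0):
    r=[]
    for u,v in((311,173),(310.9,175),(310,179),(309,183),(308,187)):
        o,d=ray(t,u,v);q=o+d*(x-o[0])/d[0];r.append(q[1:])
    return np.array(r)
E
python3 - <<'E'
from h import *
np.set_printoptions(precision=2,suppress=True)
t=load("top",5)
print(end2(t,285,163),endy(t,285,163),ruley(t))
print("top",[onz(t,u,171.2,194)[1] for u in(306.15,317.28)])
E
```

```text
-146.069866127987 [ 578.81 -146.05] [[-153.04  182.35]
 [-153.79  168.4 ]
 [-153.92  139.09]
 [-153.83  107.61]
 [-153.74   73.71]]
top [np.float64(-142.81433905890884), np.float64(-164.4728545730772)]
```

Run:
```python
from h import *
from bench import *
np.set_printoptions(precision=2,suppress=True)
def show(n):
    c=camera("top");np.savez(f"top{n}.npz",**c);t=load("top",n)
    print("end",end2(t,285,164.5),get_position(),get_wrist_force(),get_moment(),get_clock())
    return end2(t,285,164.5)
bot.move_straight(np.array([584.5,139.5,145.3]),max_speed=20)
bot.move_straight(np.array([584.4,133.7,145.3]),max_speed=12)
bot.sleep(1); e=show(6)
y=133.7
for k in range(2):
    d=-153.4-e
    if abs(d)<.6: break
    y+=d; bot.move_straight(np.array([584.4,y,145.3]),max_speed=12); bot.sleep(1); e=show(7+k)
print("cmd",y,get_orientation()[:,2])
c=camera("side");np.savez("side8.npz",**c)
```

```text
end -152.60322743884763 [586.15 137.37 147.66] [0.18 9.46 9.56] [ 1.55  0.26 -0.1 ] 23.775
end -154.07264807080765 [586.17 136.72 147.7 ] [-0.16 10.64 10.81] [ 1.67  0.24 -0.16] 25.075
end -153.6854266413075 [586.15 136.72 147.61] [ 0.32  9.69 10.31] [ 1.35  0.23 -0.1 ] 26.375
cmd 133.57587550965525 [ 0.    0.01 -1.  ]
```

Run:
```python
from h import *
from bench import *
np.set_printoptions(precision=4,suppress=True)
print(get_orientation())
y=133.6
for z in(143.8,142.3):
    bot.move_straight(np.array([584.4,y,z]),max_speed=12,frame=R(-.4)); bot.sleep(.8)
    print(z,get_position(),get_orientation()[1,2],get_wrist_force(),get_moment())
c=camera("top");np.savez("top9.npz",**c);t=load("top",9);c=camera("side");np.savez("side9.npz",**c)
print([end2(load("top",9),285,164.5)],get_clock())
# side view board edges at z=165 for tilt
s=load("side",9);s0=load("side",4)
i1=cv2.resize(t["image"][155:235,240:336,::-1],(480,400),interpolation=2)
i2=cv2.resize(s["image"][120:330,180:300,::-1],(229,400),interpolation=2)
cv2.imwrite("pics/j.png",np.hstack([i1,i2]))
```

```text
[[ 0.0078  1.      0.0032]
 [ 0.9999 -0.0078  0.0063]
 [ 0.0063  0.0032 -1.    ]]
143.8 [586.2151 136.7378 147.3678] 0.006395269491176694 [-1.4948  8.7858 16.7093] [ 1.1789  0.5996 -0.1635]
142.3 [586.2184 136.745  147.3154] 0.006565237012151822 [-4.3659  7.0601 23.1445] [ 1.1409  1.1067 -0.138 ]
[np.float64(-154.05196154746284)] 28.675
```

View pics/j.png

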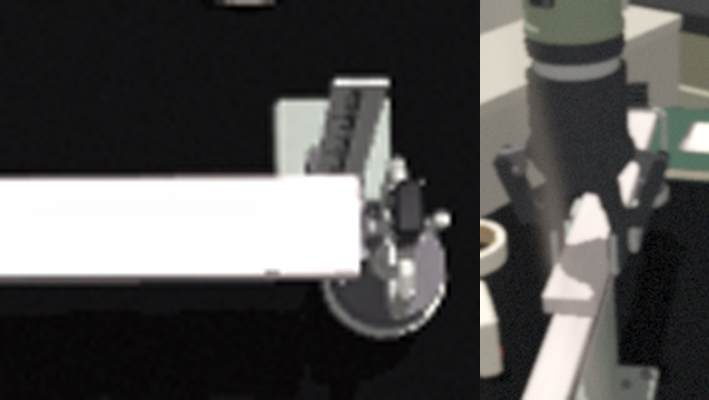

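The board bottoms out at the same height it was gripped at, so it's flat. Its end is level with the line to within about 0.5 mm, and the load hangs free. Easing the push slightly, then handing in.

Run:
```python
from h import *
from bench import *
bot.move_straight(np.array([584.6,133.7,143.4]),max_speed=10); bot.sleep(2.5)
print(get_position(),get_wrist_force(),get_grasp_force())
c=camera("top");np.savez("top10.npz",**c);a=c["image"].astype(int);bot.sleep(.3);b=camera("top")["image"].astype(int)
print(end2(load("top",10),285,164.5),abs(a-b)[160:240,300:340].max(),get_clock())
bot.sign_off()
```

```text
[586.21937994 136.73466202 147.30717728] [-2.83692173  8.36156097 18.82527689] 102.89709448814392
-154.12509239755013 6 31.8333
the job is handed in; nothing more can be done
```

I've handed the job in at 31.8 s: the load hanger hangs free and still on the hook, and the gripper is holding the board flat on the stand with its end level with the rule line to within about 0.7 mm by camera; no verdict came back.

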